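# Pack the gap under a transformer's retaining bar and hold it down

## Task

In the open instrument case, pack the gap between the top of the transformer and the hinged retaining bar that now stands up: lay square aluminium spacer plates flat on one another, centred on the transformer where the bar's foot comes down, just as many as it takes for the bar, when swung down, to bear on the pile before it reaches its own stop. Then swing the bar down, press it firmly onto the pile with the gripper and finish while still holding it pressed there, so that its screw could be fitted. Leave the finned heat sink and the round knob that lie among the plates where they are.

Things in the scene. Friction and masses are not known exactly. Their poses are not given: they have to be found in the camera images.
- case: fixed black open-topped instrument case, 235 x 180 mm, walls up to 52 mm above the table, holding a transformer, a pillar and the hinged bar. Origin on the table under the pile spot; x points to the hinge (away from the robot), z up; the case spans x -100 to +135 mm, y -90 to +90 mm
- pile_spot (a point): point over the centre of the transformer, 85 mm above the table: where the underside of the bar's foot is when the bar lies on its own stop. The transformer's top, centred below, is a flat, level, rigid metal plate 60 x 60 mm; its height differs each time, 58 to 74 mm above the table (a gap of 11 to 27 mm): feel for it. Axes as the case's
- pillar_top (a point): centre of the top of the aluminium pillar (12 x 22 mm, 94 mm high, in the case 65 mm from the pile spot towards the robot) that marks the bar's own stop: the bar, level, just lies on it
- hinge (a point): centre of the bar's hinge pin, 97 mm above the table, 100 mm from the pile spot along the case's x; the pin lies along the case's y between two ears 108 mm high, 44 mm over both, 22 mm along x
- bar (a joint): angle of the retaining bar, rad: 0 = level on its own stop, reaching from the hinge towards the case's -x; grows as it swings up; starts at 1.5 to 1.75, ends at 1.9. The stiff hinge (1 to 2 N at the tip) keeps it where left. Steel strip 25 mm wide, 6 thick, to 175 mm from the pin. Foot: cross round on its underside, 100 mm from the pin, lowest line 12 mm below mid-thickness
- bar_tip (a point): point on the upper face of the bar (the back face, away from the robot, while it stands up), on its centre line, 165 mm from the hinge pin; the pin lies at the bar's mid-thickness
- plate1_mid (a point): loose square aluminium spacer plate, 40 x 40 x 10 mm, 43 g, lying flat on the table; this point is its centre, 5 mm above its underside; z up, x and y along its sides. Four alike; not all will be needed
- plate2_mid (a point): loose square aluminium spacer plate, 40 x 40 x 10 mm, 43 g, lying flat on the table; this point is its centre, 5 mm above its underside; z up, x and y along its sides. Four alike; not all will be needed
- plate3_mid (a point): loose square aluminium spacer plate, 40 x 40 x 10 mm, 43 g, lying flat on the table; this point is its centre, 5 mm above its underside; z up, x and y along its sides. Four alike; not all will be needed
- plate4_mid (a point): loose square aluminium spacer plate, 40 x 40 x 10 mm, 43 g, lying flat on the table; this point is its centre, 5 mm above its underside; z up, x and y along its sides. Four alike; not all will be needed
- heatsink_mid (a point): loose finned aluminium heat sink, 36 x 36 x 22 mm, a bystander lying among the plates; this point is its centre
- dial_mid (a point): loose round aluminium knob, 36 mm across at the foot and 22 mm high, a bystander standing among the plates; this point is its centre
There are look-alikes about, which are no part of the job. What is shaped like the part that bears plate3_mid but pink or purple is not meant.

How it is judged:
By the outcome, as a careful person would: the job done as asked, in the order asked, and still so for the second after the job is handed in, while the arm keeps its last pose, push and grip.
It also fails if it takes over 72 s, if anything falls off the work surface, if the arm or the gripper's body presses on something with over 40 N, if the wrist force passes 120 N, or if a joint passes its speed limit or range.

## Robot

A 6-joint arm with a two-finger parallel gripper is mounted at the origin on the work surface. World frame = base frame: x ahead of the robot, y to its left, z up, the work surface at z = 0. Lengths are in mm, angles in rad, forces in N, time in s.
With the tool pointing down it reaches from about 275 to 750 mm from the base axis. Payload 10.2 kg.
Tool frame: the origin (TCP) lies where the fingers leave the gripper's body, on its centre line; the fingertips stand 73 mm ahead of it and the grasp point (between the pads) lies 54 mm ahead of it; z points along the fingers, y is the line along which they close (so a half turn about z gives the same grasp; the last joint's range is limited). The gripper opens to 85 mm and grips with 20 to 120 N. Pads are 22 mm wide; open, the fingers measure 114 mm over their backs; the gripper's body (76 mm by 85 mm) begins 54 mm behind the grasp point. The pads swing forward as they close: fully open they stand 13 mm farther back than shut.
Start: joints at [1.043, 0.313, 1.498, -0, 1.331, -0.223], TCP at [157.567, 500.804, 303.894] pointing down, gripper open.
Joint ranges: [-2.94, 2.94], [-0.97, 2.17], [0.19, 2.56], [-1.23, 4.37], [0.02, 3.11], [-2.88, 2.88]. Speed limits (rad/s): [2.39, 2.39, 3.01, 3.14, 3.14, 3.14].

## Interface

Orientations are given as a unit quaternion [w, x, y, z].
In Python, from rig import ctrl gives the robot as it stands.
- The arm moves only by the shell command python3 -m creep 'ROWS' [OPENING] [FORCE]. ROWS is JSON, a list that holds one entry, the list of rows, each a list of 6 numbers: the shift along the world's x, y, z in units of 25 mm (1.0 is 25 mm), then the turn, a rotation vector about the world's x, y, z in units of 5 degrees (1.0 is 5 degrees). In form: [[[x, y, z, ax, ay, az], ...]]. A call has 1 to 20 rows; each row is the pose to reach, as a shift and turn from the pose commanded when the call began; what a row does not reach only later rows make up. A row lasts 1/12 s, in which the tool goes at most 41.7 mm and 7.16 degrees, less where a joint would pass 70% of its speed; a pose out of reach is approached as far as the arm can. A call with a gripper value outside its range is refused whole. OPENING is the finger opening in mm, from 0 to 85.4, set as the call begins (- or left out, the last holds). The fingers move at their own pace and stop on an object; FORCE is the grip in N (left out, the last holds). Time passes only in rows, so rows that repeat a pose let the fingers close. It gives the time, the measured TCP pose, the force, the opening and the grip force at its end, in the units of the state.
- ctrl.sense(): the state, without advancing time (a new reading comes with each control period).
- ctrl.capture(name): name is "scene" or "top" or "wrist"; returns a dict with "image" (384x512x3 uint8, red, green, blue), "fx", "fy", "cx", "cy" (pixels), "k1" (the pictures are not rectified: a ray, as slopes to the right and down, at radius r is drawn at 1 + k1 r^2 times it, then the intrinsics apply), "R" (3x3) and "t" (3): a world point X has camera coordinates R X + t. Camera axes: x right, y down, z forward; pixel columns grow to the right and rows downward; lengths in mm; the calibration is good to about 2 mm. A picture is of the moment at which its call begins. There is no depth.
- ctrl.finish_job(): hands the job in; it is judged then, once.
The state is a dict: "time_s": time; "joints": joint angles; "dq": joint speeds; "tau": joint torques, N m; "eef_pos": TCP position; "ee_rot": TCP orientation; "force": force on the tool from outside, world axes, zero at the start; "wrist_torque": the same for the moment, N m; "grip_width": opening from 0.0 (shut) to 1.0 (fully open); "grip_force": force on a finger pad.
Only numpy, scipy, OpenCV 4.12 (cv2) and the standard library are available. Lean on these libraries where they do the work, as an engineer would, in place of code of your own. Each camera call takes 0.05 s, during which the arm holds its last target. There are 200 camera calls.

## Working session

There is one attempt and no reset: what is moved stays moved. The work goes in short steps, Python scripts to look and compute and a shell command to move; the robot and the scene stay as the last step left them, time stands still between calls to the robot, and variables do not carry over. Pictures are saved under pics/ and viewed, at most 10 in all, crops included, and the job is handed in when it is done.

```bash
mkdir -p pics; cat > h.py <<'E'
import numpy as np,cv2
from rig import ctrl
def cap(n,f=None):
    c=ctrl.capture(n)
    if f: cv2.imwrite('pics/'+f,cv2.cvtColor(c['image'],cv2.COLOR_RGB2BGR))
    return c
def ray(c,u,v):
    x,y=(u-c['cx'])/c['fx'],(v-c['cy'])/c['fy']
    a,b=x,y
    for _ in range(20):
        k=1+c['k1']*(a*a+b*b); a,b=x/k,y/k
    R=np.array(c['R']);t=np.array(c['t'])
    return -R.T@t, R.T@np.array([a,b,1.])
def onz(c,u,v,z):
    o,d=ray(c,u,v); return o+d*(z-o[2])/d[2]
def proj(c,X):
    p=np.array(c['R'])@np.array(X,float)+np.array(c['t']); a,b=p[0]/p[2],p[1]/p[2]
    k=1+c['k1']*(a*a+b*b); return np.array([c['fx']*a*k+c['cx'],c['fy']*b*k+c['cy']])
E
python3 - <<'E'
from h import *
a=cap('scene');b=cap('top')
cv2.imwrite('pics/a.png',cv2.cvtColor(a['image'],cv2.COLOR_RGB2BGR));cv2.imwrite('pics/b.png',cv2.cvtColor(b['image'],cv2.COLOR_RGB2BGR))
for c in(a,b): print(ray(c,256,192),c['fx'],c['k1'])
E
```

```text
(array([ 817.77318578, -633.25803934,  517.66863056]), array([-0.38629422,  0.76273708, -0.51941539])) 412.56428197606334 0.04181644542607546
(array([355.86611697, -31.38774806, 919.7601447 ]), array([ 0.15580465, -0.03112404, -0.98731771])) 370.20227588133986 -0.05473793492764374
```

View pics/a.png

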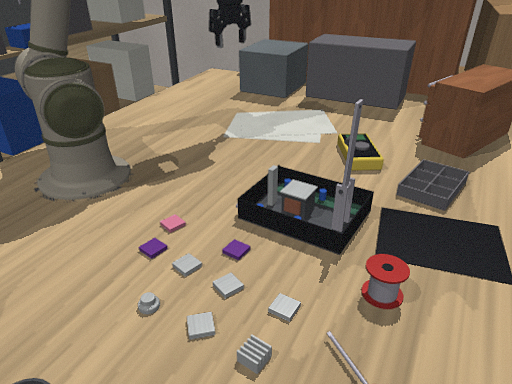

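View pics/b.png

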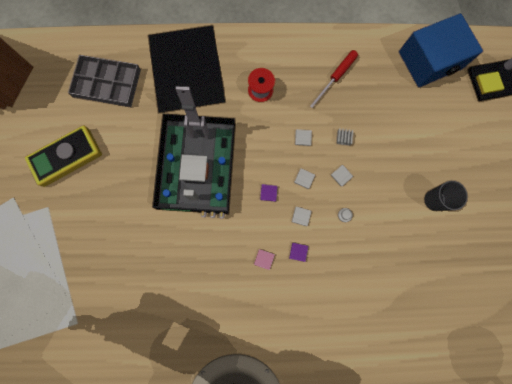

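```bash
python3 - <<'E'
from h import *
b=cap('top');im=b['image']
cv2.imwrite('pics/c.png',cv2.cvtColor(cv2.resize(im[80:270,145:365],None,fx=3,fy=3,interpolation=cv2.INTER_CUBIC),cv2.COLOR_RGB2BGR))
hsv=cv2.cvtColor(im,cv2.COLOR_RGB2HSV)
m=((hsv[...,1]<45)&(hsv[...,2]>120)).astype(np.uint8)
m[:, :240]=0;m[:,380:]=0;m[:110]=0;m[240:]=0
cs,_=cv2.findContours(m,cv2.RETR_EXTERNAL,cv2.CHAIN_APPROX_NONE)
for c in cs:
    if cv2.contourArea(c)<60: continue
    P=np.array([onz(b,u,v,10)[:2] for u,v in c[:,0]],np.float32)
    r=cv2.minAreaRect(P); print(np.round(cv2.minAreaRect(c)[0]),np.round(r[0]),np.round(r[1]),round(r[2]), np.hypot(*r[0]))
dark=(hsv[...,2]<60).astype(np.uint8);dark[:,:145]=0;dark[:,245:]=0;dark[:112]=0;dark[225:]=0
cs,_=cv2.findContours(dark,cv2.RETR_EXTERNAL,cv2.CHAIN_APPROX_NONE)
c=max(cs,key=cv2.contourArea)
P=np.array([onz(b,u,v,52)[:2] for u,v in c[:,0]],np.float32);print('case',cv2.minAreaRect(P),cv2.boundingRect(c))
w=((hsv[...,1]<60)&(hsv[...,2]>110)).astype(np.uint8);w[:,:170]=0;w[:,215:]=0;w[:80]=0;w[205:]=0
cs,_=cv2.findContours(w,cv2.RETR_EXTERNAL,cv2.CHAIN_APPROX_NONE)
for c in cs:
    if cv2.contourArea(c)<20: continue
    P=np.array([onz(b,u,v,66)[:2] for u,v in c[:,0]],np.float32);print(cv2.boundingRect(c),cv2.minAreaRect(P))
E
```

```text
[344. 214.] [ 439. -279.] [33. 32.] 89 519.8558981207974
[301. 216.] [ 437. -170.] [40. 40.] 73 469.3232558694107
[304. 178.] [ 532. -183.] [40. 41.] 65 562.7530774339359
[342. 175.] [ 539. -278.] [40. 41.] 39 606.0441226598392
[303. 137.] [ 640. -184.] [40. 41.] 83 666.0109333918107
case ((567.5565795898438, 87.03440856933594), (179.462890625, 236.13946533203125), 85.07282257080078) (153, 114, 82, 100)
(183, 190, 11, 6) ((492.41192626953125, 100.08906555175781), (23.325164794921875, 11.785099983215332), 88.92385864257812)
(179, 155, 28, 26) ((552.0195922851562, 89.21786499023438), (60.28622817993164, 60.680240631103516), 85.31904602050781)
(176, 87, 13, 3) ((752.098876953125, 117.14451599121094), (29.579740524291992, 5.253942012786865), 88.99000549316406)
```

View pics/c.png

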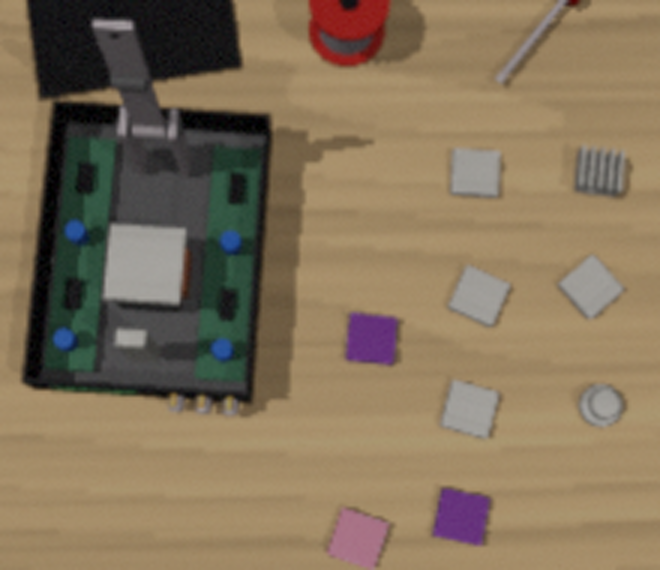

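Candidates by pixel (top view): four grey plates at (301,216), (304,178), (342,175) and (303,137). The look-alikes are pink (264,259) and purple (269,193) and (299,252); the bystanders are the heat sink (345,137) and knob (344,214). I choose the grey plates, all of which measure 40x40 at z=10, and the crop confirms the choice. The case fits 179x236 mm, which puts the pile spot at about (551,89) with case yaw −4.9°.

```bash
python3 - <<'E'
from h import *
from scipy.spatial.transform import Rotation as Ro
s=ctrl.sense();q=s['ee_rot'];M=Ro.from_quat([q[1],q[2],q[3],q[0]]).as_matrix()
print(s['time_s'],s['eef_pos'],s['grip_width'],s['force']);print(M.round(3)); print('yaw of tool y',np.degrees(np.arctan2(M[1,1],M[0,1])))
c=cap('wrist','d.png'); 
E
python3 -m creep '[[[3,-7,0,0,0,0],[6,-14,0,0,0,0],[8,-20,-1,0,0,0],[11.2,-26.8,-2,0,0,0],[11.2,-26.8,-4,0,0,0],[11.2,-26.8,-4,0,0,0],[11.2,-26.8,-4,0,0,0],[11.2,-26.8,-4,0,0,0],[11.2,-26.8,-4,0,0,0],[11.2,-26.8,-4,0,0,0],[11.2,-26.8,-4,0,0,0],[11.2,-26.8,-4,0,0,0],[11.2,-26.8,-4,0,0,0],[11.2,-26.8,-4,0,0,0],[11.2,-26.8,-4,0,0,0],[11.2,-26.8,-4,0,0,0],[11.2,-26.8,-4,0,0,0],[11.2,-26.8,-4,0,0,0],[11.2,-26.8,-4,0,0,0],[11.2,-26.8,-4,0,0,0]]]' 58 40
```

```text
0.15 [157.51587222 500.6967106  303.45606171] 1.0006670107041962 [ 0.47222047 -0.90333886  0.86575984]
[[-0.954  0.3   -0.001]
 [ 0.3    0.954 -0.001]
 [ 0.    -0.001 -1.   ]]
yaw of tool y 72.53458480933458
time_s: 1.87
eef_pos: [437.4, -169.9, 203.3]
ee_rot: [-0.001, 0.153, 0.988, 0.0]
force: [0.1, -0.4, 0.7]
grip_width: 0.675
grip_force: 0.0
```

```bash
cat >> h.py <<'E'
def plates(c,z=10,near=None):
    im=c['image'];hsv=cv2.cvtColor(im,cv2.COLOR_RGB2HSV)
    m=((hsv[...,1]<50)&(hsv[...,2]>110)).astype(np.uint8);m=cv2.morphologyEx(m,cv2.MORPH_OPEN,np.ones((5,5)))
    cs,_=cv2.findContours(m,cv2.RETR_EXTERNAL,cv2.CHAIN_APPROX_NONE)
    for k in cs:
        if cv2.contourArea(k)<800: continue
        P=np.array([onz(c,u,v,z)[:2] for u,v in k[:,0]],np.float32);r=cv2.minAreaRect(P)
        print(np.round(cv2.minAreaRect(k)[0]),np.round(r[0],1),np.round(r[1],1),round(r[2],1))
E
python3 - <<'E'
from h import *
c=cap('wrist','e.png');plates(c)
E
```

```text
[268. 273.] [ 530.3 -180.7] [39.7 39.8] 64.1
[252. 190.] [ 435.3 -169.2] [39.1 39.3] 73.5
```

View pics/e.png

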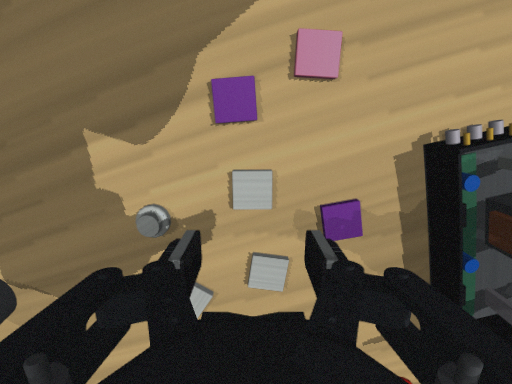

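The close view shows the grey plate at (252,190) between the finger lines, at (435.3,−169.2), which agrees with the top view. I go down and grip it.

```bash
python3 -m creep '[[[-0.07,0.02,-1.5,0,0,0],[-0.07,0.02,-3,0,0,0],[-0.07,0.02,-4.2,0,0,0],[-0.07,0.02,-4.7,0,0,0],[-0.07,0.02,-5.0,0,0,0],[-0.07,0.02,-5.08,0,0,0],[-0.07,0.02,-5.08,0,0,0],[-0.07,0.02,-5.08,0,0,0],[-0.07,0.02,-5.08,0,0,0],[-0.07,0.02,-5.08,0,0,0]]]' 50 40
python3 -m creep '[[[0,0,0,0,0,0],[0,0,0,0,0,0],[0,0,0,0,0,0],[0,0,0,0,0,0],[0,0,0,0,0,0],[0,0,0,0,0,0]]]' 30 40
```

```text
time_s: 2.75
eef_pos: [436.1, -168.8, 77.7]
ee_rot: [0.001, 0.152, 0.988, -0.0]
force: [-0.1, -0.4, 0.5]
grip_width: 0.591
grip_force: 0.0
time_s: 3.25
eef_pos: [436.0, -168.8, 77.8]
ee_rot: [0.0, 0.152, 0.988, -0.0]
force: [-2.4, 0.8, 8.6]
grip_width: 0.447
grip_force: 39.2
```

```bash
python3 -m creep '[[[0,0,1.5,0,0,0],[0,0,3,0,0,0],[0.3,1,4.9,0,0,0.5],[1,2.5,4.9,0,0,1],[2,4,4.9,0,0,1.5],[2.6,5.6,4.9,0,0,2],[3.2,7.2,4.9,0,0,2.5],[4,8.8,4.9,0,0,2.5],[4.6,10.0,4.9,0,0,2.5],[4.6,10.3,4.9,0,0,2.5],[4.6,10.3,4.9,0,0,2.5],[4.6,10.3,4.9,0,0,2.5],[4.6,10.3,4.9,0,0,2.5]]]'
python3 - <<'E'
from h import *
c=cap('wrist');plates(c,66)
for p in[(551,88.8,66)]:print(proj(c,p))
s=ctrl.sense();print(s['eef_pos'],s['force'],s['grip_width'])
cv2.imwrite('pics/f.png',cv2.cvtColor(c['image'],cv2.COLOR_RGB2BGR))
E
```

```text
time_s: 4.33
eef_pos: [550.6, 88.0, 199.4]
ee_rot: [-0.0, 0.044, 0.999, -0.0]
force: [-0.5, -0.1, -0.7]
grip_width: 0.446
grip_force: 40.8
[ 28. 284.] [ 603.8 -118.9] [37.6 33.4] 86.9
[267. 189.] [540.7  98.2] [ 72.9 147.4] 84.1
[252.23871483 210.74154618]
[550.58843521  87.72186709 199.49341694] [-0.01622509 -0.20138015 -0.30940985] 0.45192079165397736
```

View pics/f.png

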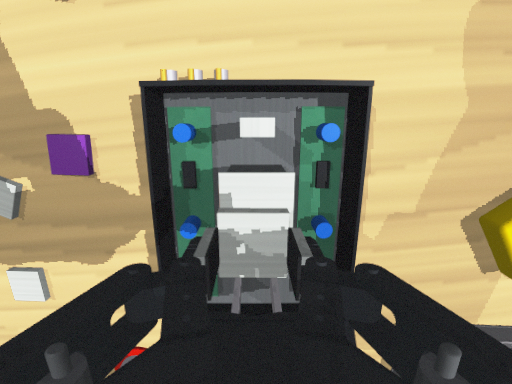

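The plate is level in the grip over the transformer; the pillar top is at (257,127) and the transformer's front edge is at row 172, columns 217–294. I check the centre from these.

```bash
python3 - <<'E'
from h import *
c=cap('wrist');a=np.radians(-4.93);ex=np.array([np.cos(a),np.sin(a)])
p=onz(c,257,127,94)[:2];print(p,p+65*ex)
for z in(60,66,72):
    l,r=onz(c,217.5,172,z)[:2],onz(c,294.5,172,z)[:2];print(z,np.linalg.norm(l-r),(l+r)/2+30*ex,np.degrees(np.arctan2(*(r-l)[::-1])))
print(onz(c,218,211,0+ (199.4-77.8)+10),onz(c,290,211,131.6))
t=cap('top');print(onz(t,188.5,192.5,94)[:2]+65*ex)
E
```

```text
[486.9651582  97.2232758] [551.7246865   91.63726702]
60 60.42046877498748 [551.39788507  91.51285854] 84.9953158890503
66 58.68779987115476 [550.3461633   91.52823582] 84.9953158890503
72 56.95513096732205 [549.29444154  91.54361311] 84.9953158890503
[528.25281675  72.19340182 131.6       ] [531.62928229 110.6525654  131.6       ]
[552.6661959   89.06318872]
```

```bash
python3 -m creep '[[[0,0,-0.8,0,0,0],[0,0,-1.3,0,0,0],[0,0,-1.5,0,0,0],[0,0,-1.6,0,0,0],[0,0,-1.7,0,0,0],[0,0,-1.8,0,0,0],[0,0,-1.8,0,0,0],[0,0,-1.8,0,0,0]]]'
```

```text
time_s: 5.15
eef_pos: [551.0, 88.8, 154.8]
ee_rot: [0.0, 0.043, 0.999, -0.0]
force: [1.3, 0.2, -1.0]
grip_width: 0.448
grip_force: 40.8
```

```bash
for i in 1; do python3 -m creep '[[[0.02,0.05,-0.05,0,0,0],[0.02,0.05,-0.1,0,0,0],[0.02,0.05,-0.16,0,0,0],[0.02,0.05,-0.16,0,0,0]]]' | grep -E 'eef|force'; done
python3 -m creep '[[[0,0,-0.08,0,0,0],[0,0,-0.16,0,0,0],[0,0,-0.16,0,0,0]]]'| grep -E 'eef|force'
```

```text
eef_pos: [551.2, 90.1, 150.1]
force: [-0.8, -0.1, -0.6]
grip_force: 40.8
eef_pos: [551.2, 90.0, 145.9]
force: [-1.1, -0.2, -0.5]
grip_force: 40.8
```

```bash
python3 -m creep '[[[0,0,-0.08,0,0,0],[0,0,-0.14,0,0,0],[0,0,-0.14,0,0,0]]]'| grep -E 'eef|force'
```

```text
eef_pos: [551.2, 90.0, 142.5]
force: [-0.4, 0.4, 0.2]
grip_force: 40.8
```

Still free with the plate's bottom at about 65; continue.

```bash
python3 -m creep '[[[0,0,-0.04,0,0,0],[0,0,-0.08,0,0,0],[0,0,-0.08,0,0,0]]]'| grep -E 'eef|force'
```

```text
eef_pos: [551.3, 90.0, 140.7]
force: [-0.0, -1.1, -0.4]
grip_force: 40.8
```

```bash
python3 -m creep '[[[0,0,-0.04,0,0,0],[0,0,-0.08,0,0,0],[0,0,-0.08,0,0,0]]]'| grep -E 'eef|force'
```

```text
eef_pos: [551.3, 90.1, 138.7]
force: [0.0, -0.7, 0.3]
grip_force: 40.8
```

```bash
python3 -m creep '[[[0,0,-0.04,0,0,0],[0,0,-0.06,0,0,0],[0,0,-0.06,0,0,0]]]'| grep -E 'eef|force'
```

```text
eef_pos: [551.4, 90.1, 138.2]
force: [-3.5, -0.3, 8.7]
grip_force: 41.7
```

```bash
python3 -m creep '[[[0,0,-0.04,0,0,0],[0,0,-0.06,0,0,0],[0,0,-0.06,0,0,0]]]'| grep -E 'eef|force'
```

```text
eef_pos: [551.4, 90.1, 138.1]
force: [-9.7, -1.6, 20.8]
grip_force: 43.2
```

Contact at 138.2, against 77.8 on the table, gives a transformer top at about 60.4 and a gap of about 24.6. So 3 plates are needed. I ease off, release and rise.

```bash
python3 -m creep '[[[0,0,0.06,0,0,0],[0,0,0.09,0,0,0]]]' | grep -E 'eef|force'
python3 -m creep '[[[0,0,0,0,0,0],[0,0,0,0,0,0],[0,0,0,0,0,0],[0,0,0,0,0,0],[0,0,0.5,0,0,0],[0,0,1.5,0,0,0],[0,0,2.8,0,0,0],[0,0,2.8,0,0,0]]]' 52
python3 - <<'E'
from h import *
c=cap('wrist','g.png');s=ctrl.sense();print(s['eef_pos'])
t=cap('top');im=t['image'];print()
E
```

```text
eef_pos: [551.4, 90.0, 138.6]
force: [0.5, 0.1, -0.5]
grip_force: 40.8
time_s: 7.82
eef_pos: [553.1, 90.0, 213.6]
ee_rot: [0.005, 0.043, 0.999, -0.0]
force: [0.4, 0.3, 0.9]
grip_width: 0.61
grip_force: 0.0
[552.38716487  90.04621369 210.97464792]
```

View pics/g.png

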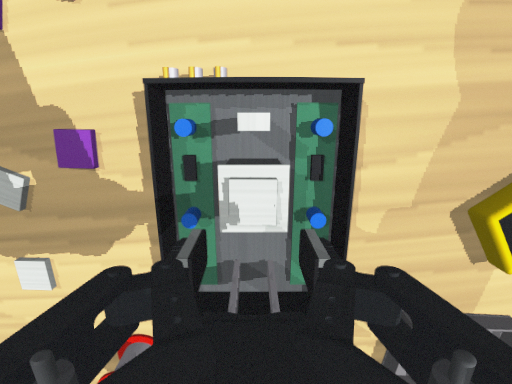

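The plate (229–278, 178–226) sits centred on the transformer top (218–290, 166–234). Next is plate 2, at about (531,−182) with yaw 64.5°.

```bash
python3 -m creep '[[[-0.1,-1.5,0,0,0,-0.8],[-0.2,-3,0,0,0,-1.6],[-0.3,-4.5,0,0,0,-2.4],[-0.4,-6,0,0,0,-3.2],[-0.5,-7.6,0,0,0,-4.1],[-0.7,-9.2,-0.3,0,0,-4.1],[-0.86,-10.88,-0.6,0,0,-4.1],[-0.86,-10.88,-0.6,0,0,-4.1],[-0.86,-10.88,-0.6,0,0,-4.1],[-0.86,-10.88,-0.6,0,0,-4.1],[-0.86,-10.88,-0.6,0,0,-4.1],[-0.86,-10.88,-0.6,0,0,-4.1]]]' 54
python3 - <<'E'
from h import *
c=cap('wrist');plates(c);s=ctrl.sense();print(s['eef_pos'])
E
```

```text
time_s: 8.92
eef_pos: [530.0, -180.6, 193.1]
ee_rot: [-0.0, 0.219, 0.976, 0.0]
force: [0.1, 0.3, -0.5]
grip_width: 0.634
grip_force: 0.0
[290. 284.] [ 637.9 -185.5] [34.  39.5] 85.2
[252. 196.] [ 531.  -181.2] [39.6 39.1] 64.7
[ 530.04864225 -180.76796723  193.21883098]
```

```bash
python3 -m creep '[[[0.03,-0.02,-1.5,0,0,0],[0.03,-0.02,-3,0,0,0],[0.03,-0.02,-4,0,0,0],[0.03,-0.02,-4.4,0,0,0],[0.03,-0.02,-4.64,0,0,0],[0.03,-0.02,-4.64,0,0,0],[0.03,-0.02,-4.64,0,0,0],[0.03,-0.02,-4.64,0,0,0]]]' 50 40 | grep -E 'eef|force'
python3 -m creep '[[[0,0,0,0,0,0],[0,0,0,0,0,0],[0,0,0,0,0,0],[0,0,0,0,0,0],[0,0,0,0,0,0]]]' 30 40
python3 -m creep '[[[0,0,1.5,0,0,0],[0,0,3,0,0,0],[0,1,4.8,0,0,0.8],[0.1,2.5,4.8,0,0,1.6],[0.2,4,4.8,0,0,2.4],[0.3,5.6,4.8,0,0,3.2],[0.5,7.2,4.8,0,0,4.1],[0.7,8.8,4.8,0,0,4.1],[0.82,10.2,4.8,0,0,4.1],[0.82,10.86,4.5,0,0,4.1],[0.82,10.86,4.0,0,0,4.1],[0.82,10.86,3.7,0,0,4.1],[0.82,10.86,3.4,0,0,4.1],[0.82,10.86,3.4,0,0,4.1],[0.82,10.86,3.4,0,0,4.1]]]'
```

```text
eef_pos: [531.3, -182.7, 78.8]
force: [0.5, 0.5, -0.6]
grip_force: 0.0
time_s: 10.05
eef_pos: [531.1, -182.8, 78.8]
ee_rot: [0.001, 0.22, 0.975, -0.0]
force: [-1.4, 1.0, 7.0]
grip_width: 0.446
grip_force: 39.2
time_s: 11.3
eef_pos: [551.2, 88.4, 162.3]
ee_rot: [-0.0, 0.044, 0.999, -0.0]
force: [-0.2, 0.2, 0.2]
grip_width: 0.447
grip_force: 40.2
```

```bash
python3 -m creep '[[[0.01,0.06,-0.2,0,0,0],[0.01,0.06,-0.36,0,0,0],[0.01,0.06,-0.46,0,0,0],[0.01,0.06,-0.5,0,0,0],[0.01,0.06,-0.5,0,0,0]]]' | grep -E 'eef|force'
python3 -m creep '[[[0,0,-0.04,0,0,0],[0,0,-0.08,0,0,0],[0,0,-0.08,0,0,0]]]' | grep -E 'eef|force'
```

```text
eef_pos: [551.3, 90.5, 149.6]
force: [-0.7, 1.1, -0.3]
grip_force: 40.2
eef_pos: [551.4, 90.5, 149.2]
force: [-6.1, -0.6, 13.5]
grip_force: 42.2
```

Contact is at 149.2, exactly as predicted. I release and go to plate 3 at about (539,−278), yaw 39°, and look there.

```bash
python3 -m creep '[[[0,0,0.04,0,0,0],[0,0,0.05,0,0,0]]]' | grep -E 'eef|force'
python3 -m creep '[[[0,0,0,0,0,0],[0,0,0,0,0,0],[0,0,0,0,0,0],[0,0,0,0,0,0],[0,0,0.5,0,0,0],[0,0,1.5,0,0,0],[0,0,2.4,0,0,0],[0,0,2.4,0,0,0]]]' 52
python3 - <<'E'
from h import *
c=cap('wrist');s=ctrl.sense();print(s['eef_pos'])
im=c['image'][120:270,180:330];cv2.imwrite('pics/i.png',cv2.cvtColor(cv2.resize(im,None,fx=3,fy=3),cv2.COLOR_RGB2BGR))
E
```

```text
eef_pos: [551.5, 90.6, 149.4]
force: [-0.0, -0.4, 2.3]
grip_force: 40.7
time_s: 12.8
eef_pos: [552.7, 90.6, 213.0]
ee_rot: [0.004, 0.043, 0.999, -0.0]
force: [1.1, -0.2, -0.1]
grip_width: 0.613
grip_force: 0.0
[552.03435403  90.56334542 210.82176652]
```

View pics/i.png

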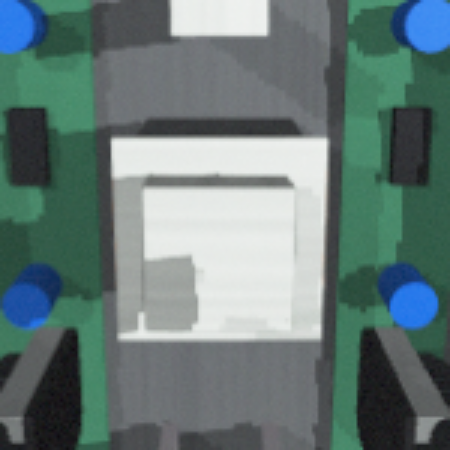

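The second plate lies squarely on the first (crop 145–295 by 180–330), centred on the transformer. Plate at (640,−184) needs almost no turn, so I take that one as the third.

```bash
python3 -m creep '[[[0,-1.5,0,0,0,0],[0.3,-3,0,0,0,0],[0.7,-4.5,0,0,0,-0.2],[1.2,-6,0,0,0,-0.2],[1.8,-7.6,0,0,0,-0.2],[2.6,-9.2,-0.3,0,0,-0.2],[3.5,-11,-0.6,0,0,-0.2],[3.5,-11,-0.6,0,0,-0.2],[3.5,-11,-0.6,0,0,-0.2],[3.5,-11,-0.6,0,0,-0.2],[3.5,-11,-0.6,0,0,-0.2],[3.5,-11,-0.6,0,0,-0.2]]]' 54
python3 - <<'E'
from h import *
c=cap('wrist');plates(c);s=ctrl.sense();print(s['eef_pos'])
E
```

```text
time_s: 13.85
eef_pos: [638.6, -183.2, 193.9]
ee_rot: [-0.0, 0.051, 0.999, 0.0]
force: [0.6, -0.4, -0.4]
grip_width: 0.632
grip_force: 0.0
[252. 194.] [ 638.4 -182.9] [40.1 39.1] 84.1
[136.  96.] [ 537.5 -276.9] [39.5 40.1] 39.6
[ 638.71421544 -183.26741147  194.1428039 ]
```

```bash
python3 -m creep '[[[0.02,-0.02,-1.5,0,0,0],[0.02,-0.02,-3,0,0,0],[0.02,-0.02,-4,0,0,0],[0.02,-0.02,-4.4,0,0,0],[0.02,-0.02,-4.66,0,0,0],[0.02,-0.02,-4.66,0,0,0],[0.02,-0.02,-4.66,0,0,0],[0.02,-0.02,-4.66,0,0,0]]]' 50 40 | grep -E 'eef|force'
python3 -m creep '[[[0,0,0,0,0,0],[0,0,0,0,0,0],[0,0,0,0,0,0],[0,0,0,0,0,0],[0,0,0,0,0,0]]]' 30 40
python3 -m creep '[[[0,0,1.5,0,0,0],[0,0,3,0,0,0],[0,1,5,0,0,0.2],[-0.2,2.5,5,0,0,0.2],[-0.6,4,5,0,0,0.2],[-1.2,5.6,5,0,0,0.2],[-1.8,7.2,5,0,0,0.2],[-2.5,8.8,5,0,0,0.2],[-3.5,10.2,5,0,0,0.2],[-3.5,10.95,5,0,0,0.2],[-3.5,10.95,4.4,0,0,0.2],[-3.5,10.95,4.0,0,0,0.2],[-3.5,10.95,3.8,0,0,0.2],[-3.5,10.95,3.8,0,0,0.2],[-3.5,10.95,3.8,0,0,0.2]]]'
```

```text
eef_pos: [640.1, -185.2, 79.4]
force: [0.0, -0.4, 1.1]
grip_force: 0.0
time_s: 14.98
eef_pos: [639.9, -185.2, 79.4]
ee_rot: [0.001, 0.052, 0.999, -0.001]
force: [-1.3, 0.3, 6.7]
grip_width: 0.44
grip_force: 39.3
time_s: 16.23
eef_pos: [552.1, 88.0, 172.5]
ee_rot: [-0.0, 0.044, 0.999, -0.0]
force: [0.5, -0.2, 0.2]
grip_width: 0.437
grip_force: 40.1
```

```bash
python3 -m creep '[[[0,0.09,-0.2,0,0,0],[0,0.09,-0.36,0,0,0],[0,0.09,-0.46,0,0,0],[0,0.09,-0.49,0,0,0],[0,0.09,-0.49,0,0,0]]]' | grep -E 'eef|force'
python3 -m creep '[[[0,0,-0.04,0,0,0],[0,0,-0.08,0,0,0],[0,0,-0.08,0,0,0]]]' | grep -E 'eef|force'
```

```text
eef_pos: [551.9, 91.0, 160.1]
force: [0.7, -0.1, -0.9]
grip_force: 40.1
eef_pos: [552.0, 91.0, 159.8]
force: [-5.3, -0.2, 13.5]
grip_force: 42.8
```

```bash
python3 -m creep '[[[0,0,0.04,0,0,0],[0,0,0.05,0,0,0]]]' | grep -E 'eef|force'
python3 -m creep '[[[0,0,0,0,0,0],[0,0,0,0,0,0],[0,0,0,0,0,0],[0,0,0,0,0,0],[0,0,0.5,0,0,0],[0,0,1.5,0,0,0],[0,0,2.4,0,0,0],[0,0,2.4,0,0,0]]]' 52
python3 - <<'E'
from h import *
c=cap('wrist');s=ctrl.sense();print(s['eef_pos'])
a=cap('scene')['image']
im=np.hstack([cv2.resize(c['image'][100:270,170:340],(400,400)),cv2.resize(a[80:250,230:400],(400,400))]);cv2.imwrite('pics/j.png',cv2.cvtColor(im,cv2.COLOR_RGB2BGR))
E
```

```text
eef_pos: [552.0, 91.0, 159.9]
force: [-1.2, 0.7, 2.7]
grip_force: 40.8
time_s: 17.73
eef_pos: [553.2, 91.0, 223.5]
ee_rot: [0.004, 0.043, 0.999, -0.0]
force: [1.0, 0.4, 1.3]
grip_width: 0.606
grip_force: 0.0
[552.50878349  91.07099386 221.31767788]
```

View pics/j.png

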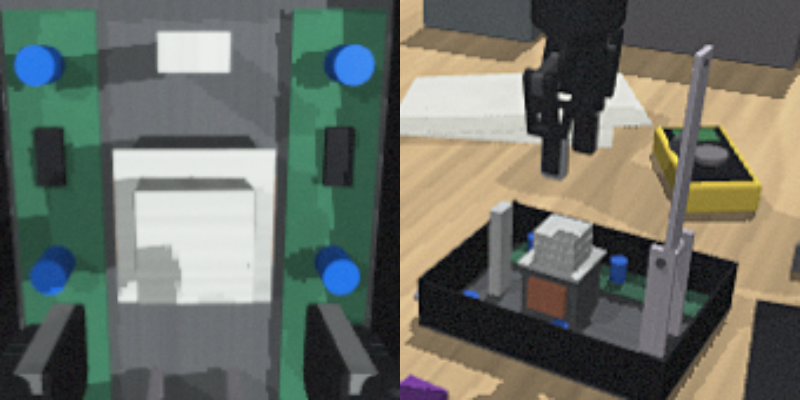

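The three-plate pile is square and centred. The bar stands with its top at about scene pixel (359,101), and I work out its angle in the case's mid-plane.

```bash
python3 - <<'E'
from h import *
a=np.radians(-4.93);ex=np.array([np.cos(a),np.sin(a),0]);ey=np.array([-np.sin(a),np.cos(a),0]);P=np.array([551.5,90,0])
c=cap('scene')
for u,v in((360.5,100),(356,103)):
    o,d=ray(c,u,v);l=((P-o)@ey)/(d@ey);X=o+l*d-P;print('tip case frame',X@ex,X[2],np.degrees(np.arctan2(X[2]-97,100-X@ex)))
H=P+100*ex;print('hinge',H)
for th in(1.75,1.65,1.5,1.2,.9,.6,.3,.15,.06):
    # contact point r=150 on upper face
    r=150;x=100-r*np.cos(th)+3*np.sin(th);z=97+r*np.sin(th)+3*np.cos(th);print(th,(P+x*ex)[:2].round(),round(z))
E
```

```text
tip case frame 110.02459743862136 274.74170517656137 93.22805092338002
tip case frame 102.80913721618187 268.13508164068566 90.94041064843937
hinge [651.13004354  81.40614034   0.        ]
1.75 [681.  79.] 244
1.65 [666.  80.] 246
1.5 [644.  82.] 247
1.2 [600.  86.] 238
0.9 [561.  89.] 216
0.6 [529.  92.] 184
0.3 [509.  94.] 144
0.15 [504.  94.] 122
0.06 [502.  94.] 109
```

```bash
python3 -m creep '[[[0,0,1.5,0,0,0],[0,0,3,0,0,0],[0,0,4.4,0,0,0],[0,0,5.7,0,0,0],[0.8,-0.1,5.8,0,0,0],[2,-0.2,5.8,0,0,0],[3.2,-0.3,5.8,0,0,0],[4.4,-0.4,5.8,0,0,0],[5.7,-0.53,5.8,0,0,0],[5.7,-0.53,5.8,0,0,0],[5.7,-0.53,5.8,0,0,0],[5.7,-0.53,5.8,0,0,0]]]' 0 40
```

```text
time_s: 18.88
eef_pos: [694.1, 77.9, 363.0]
ee_rot: [-0.001, 0.043, 0.999, 0.0]
force: [0.2, 0.7, 0.4]
grip_width: 0.001
grip_force: 0.0
```

```bash
python3 -m creep '[[[0,0,-1.2,0,0,0],[0,0,-2.1,0,0,0],[0,0,-2.1,0,0,0],[-0.4,0,-2.0,0,0,0],[-0.8,0.06,-1.9,0,0,0],[-1.2,0.1,-1.8,0,0,0],[-1.56,0.12,-1.8,0,0,0],[-1.9,0.16,-1.8,0,0,0],[-2.3,0.2,-1.82,0,0,0],[-2.7,0.23,-1.88,0,0,0],[-3.0,0.26,-1.95,0,0,0],[-3.32,0.28,-2.1,0,0,0]]]'
```

```text
time_s: 19.88
eef_pos: [610.5, 85.0, 314.7]
ee_rot: [0.002, 0.043, 0.999, -0.0]
force: [1.2, 0.6, 0.7]
grip_width: 0.0
grip_force: 0.5
```

```bash
python3 -m creep '[[[-0.5,0.04,-0.22,0,0,0],[-1.05,0.08,-0.53,0,0,0],[-1.56,0.12,-0.88,0,0,0],[-2.0,0.16,-1.25,0,0,0],[-2.45,0.2,-1.7,0,0,0],[-2.84,0.24,-2.16,0,0,0],[-3.15,0.26,-2.65,0,0,0],[-3.4,0.28,-3.15,0,0,0],[-3.64,0.3,-3.76,0,0,0],[-3.75,0.31,-4.15,0,0,0],[-3.75,0.31,-4.15,0,0,0]]]'
python3 - <<'E'
from h import *
a=cap('scene')['image']
cv2.imwrite('pics/k.png',cv2.cvtColor(cv2.resize(a[60:260,210:410],(600,600)),cv2.COLOR_RGB2BGR))
E
```

```text
time_s: 20.8
eef_pos: [516.3, 92.8, 208.4]
ee_rot: [-0.001, 0.043, 0.999, 0.0]
force: [0.2, -0.4, 0.1]
grip_width: -0.0
grip_force: 0.0
```

View pics/k.png

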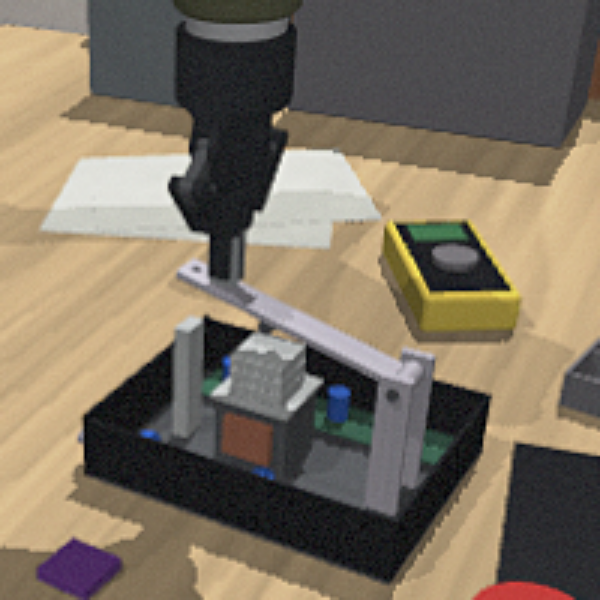

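The bar is swinging cleanly ahead of the fingertips, foot above the pile. I go on down to contact.

```bash
python3 -m creep '[[[0.2,-0.02,-0.3,0,0,0],[0.4,-0.03,-0.6,0,0,0],[0.4,-0.03,-0.8,0,0,0],[0.4,-0.03,-0.92,0,0,0],[0.4,-0.03,-0.92,0,0,0]]]'| grep -E 'time|eef|force'
python3 -m creep '[[[0,0,-0.05,0,0,0],[0,0,-0.1,0,0,0],[0,0,-0.1,0,0,0]]]' | grep -E 'time|eef|force'
```

```text
time_s: 21.27
eef_pos: [527.4, 91.8, 184.4]
force: [-0.4, 0.2, -0.4]
grip_force: 0.0
time_s: 21.52
eef_pos: [527.5, 91.8, 182.6]
force: [0.3, -0.6, 0.5]
grip_force: 0.0
```

```bash
python3 -m creep '[[[0,0,-0.05,0,0,0],[0,0,-0.1,0,0,0],[0,0,-0.1,0,0,0]]]' | grep -E 'time|eef|force'
```

```text
time_s: 21.77
eef_pos: [527.5, 91.8, 180.0]
force: [-0.4, -0.8, -0.6]
grip_force: 0.0
```

```bash
python3 -m creep '[[[0,0,-0.04,0,0,0],[0,0,-0.08,0,0,0],[0,0,-0.08,0,0,0]]]' | grep -E 'time|eef|force'
```

```text
time_s: 22.02
eef_pos: [527.6, 91.8, 179.3]
force: [-4.4, -0.0, 11.6]
grip_force: 5.6
```

Contact is at about 179.4, as predicted for a bar on a 30 mm pile; on its own stop it would be about 172. I press harder.

```bash
python3 -m creep '[[[0,0,-0.04,0,0,0],[0,0,-0.08,0,0,0],[0,0,-0.08,0,0,0],[0,0,-0.08,0,0,0]]]' | grep -E 'time|eef|force'
python3 - <<'E'
from h import *
c=cap('scene');a=c['image'];cv2.imwrite('pics/l.png',cv2.cvtColor(cv2.resize(a[120:260,220:400],(720,560)),cv2.COLOR_RGB2BGR));print(ctrl.sense()['force'])
E
```

```text
time_s: 22.35
eef_pos: [527.6, 91.9, 178.9]
force: [-10.1, -0.3, 26.1]
grip_force: 13.1
[-11.22342589   0.27031746  27.25557828]
```

View pics/l.png

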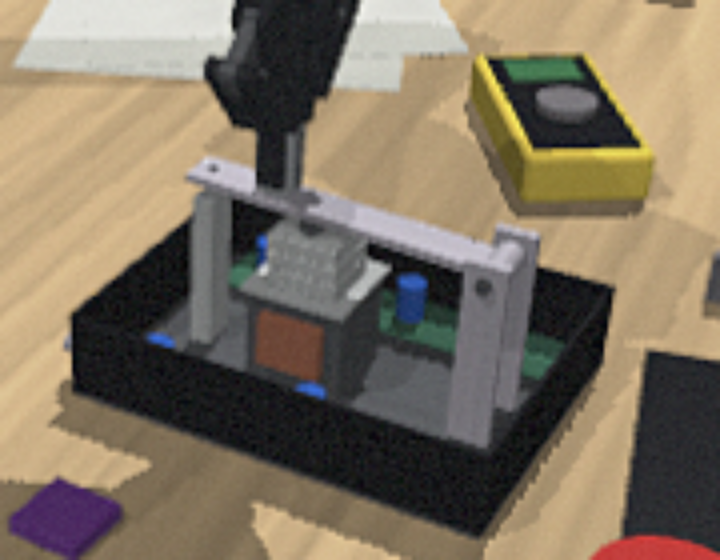

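The bar's foot bears on the intact three-plate pile at about (310,230), held at 27 N and clear of the pillar. I hand the job in.

```bash
python3 -c "
from rig import ctrl
print(ctrl.finish_job())"
```

```text
the job is handed in; nothing more can be done
None
```

I packed the gap with three spacer plates centred on the transformer, swung the bar down onto them, and handed the job in at about 22 s with the gripper still pressing it there at about 27 N; the heat sink and knob were not touched.

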